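# Snap the loose bath probes into the clip rack

## Task

Put away the two loose temperature probes (steel rods with a square block at each end) on the bench: lay each one crosswise over an empty bay of the clip rack, one probe to a bay, and press it in broadside until it snaps fully home in both spring clips of that bay, its middle about half-way between the two clips. Either probe may go in either empty bay, either way round; let go of both when done.

Things in the scene. Friction and masses are not known exactly. Their poses are not given: they have to be found in the camera images.
- probe_1_mid (a point): Loose temperature probe: round steel shaft, 14 mm diameter, along its x, bare for 144 mm; at +x a square grey head 28 x 28 x 40 mm (x 72 to 112 mm, then a 14 mm stub), at -x a square steel block 28 x 28 x 18 mm (x -72 to -90 mm). It lies on these blocks, shaft axis 14 mm above the bench; about 140 g. Point: on the shaft axis, midway between the blocks; grip it here, across the shaft.
- probe_2_mid (a point): The second loose probe, identical to the first; same point and axes. Other things lying about (a screwdriver, jars) are not part of the job, nor is the third probe already in the rack.
- bay_a_seat (a point): An empty bay of the clip rack. Point: where a probe's mid point lies when home, 62 mm above the bench; x = shaft direction when home, z up, y along the rails. Rack: base 150 x 250 mm, 12 mm thick, two rails at x -48 and +48 mm, three bays 75 mm apart in y; any one bay already holds a fixed probe. One spring clip (12 mm long in x) on each rail, open upwards; 84 mm of free room in x between rails for fingers.
- bay_b_seat (a point): The other empty bay, same axes. Each clip: saddle top 7 mm below the point; two beads 10 mm apart, 7 mm above the point, that spring apart; flared lips 34 mm apart at the mouth, 27 mm above the point. A shaft only laid on stays about 13 mm too high: press it straight down (about 8 N, to 20 N if off-centre) till it snaps past the beads onto both saddles. The base plate's top is 50 mm below the point.
Mind the look-alikes: they are no part of the job. What is shaped like the part that bears probe_1_mid but black is not meant.

How it is judged:
At the end, for the whole second after the job is handed in: Each empty bay holds one of the two loose probes, snapped in both clips: the probe's mid point within 20 mm along the shaft, 6 mm sideways and 5 mm in height of the bay's point, the shaft within 0.10 rad of the bay's x direction (either way round) ((((x of probe_1_mid in the frame of bay_a_seat between -0.02 and 0.02 m and y of probe_1_mid in the frame of bay_a_seat between -0.006 and 0.006 m and z of probe_1_mid in the frame of bay_a_seat between -0.005 and 0.005 m and angle between the x axis of probe_1_mid and the x axis of bay_a_seat, either way round below 0.1 rad) and (x of probe_2_mid in the frame of bay_b_seat between -0.02 and 0.02 m and y of probe_2_mid in the frame of bay_b_seat between -0.006 and 0.006 m and z of probe_2_mid in the frame of bay_b_seat between -0.005 and 0.005 m and angle between the x axis of probe_2_mid and the x axis of bay_b_seat, either way round below 0.1 rad)) or ((x of probe_1_mid in the frame of bay_b_seat between -0.02 and 0.02 m and y of probe_1_mid in the frame of bay_b_seat between -0.006 and 0.006 m and z of probe_1_mid in the frame of bay_b_seat between -0.005 and 0.005 m and angle between the x axis of probe_1_mid and the x axis of bay_b_seat, either way round below 0.1 rad) and (x of probe_2_mid in the frame of bay_a_seat between -0.02 and 0.02 m and y of probe_2_mid in the frame of bay_a_seat between -0.006 and 0.006 m and z of probe_2_mid in the frame of bay_a_seat between -0.005 and 0.005 m and angle between the x axis of probe_2_mid and the x axis of bay_a_seat, either way round below 0.1 rad)))); the robot touches nothing.
It also fails if it takes over 58 s, if anything falls off the work surface, if the arm or the gripper's body presses on something with over 40 N, if the wrist force passes 120 N, or if a joint passes its speed limit or range.

## Robot

A 7-joint arm with a two-finger parallel gripper is mounted at the origin on the work surface. World frame = base frame: x ahead of the robot, y to its left, z up, the work surface at z = 0. Lengths are in m, angles in rad, forces in N, time in s.
With the tool pointing down it reaches from about 0.425 to 0.825 m from the base axis. Payload 3.6 kg.
Tool frame: the origin (TCP) lies between the finger pads; the fingertips stand robot.finger_overhang ahead of it and the grasp point (between the pads) lies 6 mm ahead of it (robot.finger_overhang is the distance from the TCP to the fingertips, in m); z points along the fingers, y is the direction in which the jaws open and shut (so a half turn about z gives the same grasp; the last joint's range is limited). The gripper opens to 85 mm and grips with 20 to 120 N. Pads are 22 mm wide; open, the fingers measure 114 mm over their backs; the gripper's body (76 mm by 85 mm) begins 54 mm behind the grasp point. The pads swing forward as they close: fully open they stand 13 mm farther back than shut.
Start: joints at [-1.365, 0.615, -0.013, 1.423, 0.008, 1.103, -0.04], TCP at [0.15, 0.632, 0.256] pointing down, gripper open.
Joint ranges: [-3.12, 3.12], [-0.3, 2.06], [-1.34, 1.32], [0.26, 2.42], [-1.36, 4.5], [0.01, 1.98], [-2.84, 2.84]. Speed limits (rad/s): [2.79, 2.79, 3.14, 3.14, 3.14, 3.14, 3.14].

## Interface

Orientations are given as a 3x3 rotation matrix whose columns are the frame's x, y, z axes.
In Python, from station import get_obs, capture, camera_model, job, robot gives the robot as it stands.
- The arm moves only by the tool play_rows, never from a script. Its arguments are lists of equal length, an entry for each row: "delta_pos": the shift along the tool's x, y, z in cm, a list of three; "spin": the turn about the tool's z in degrees; "gripper": the closure, from 0 (fully open) to 1 (shut). In form: {"delta_pos": [[tx, ty, tz], ...], "spin": [spin, ...], "gripper": [gripper, ...]}. A call has exactly 10 rows; each row shifts and turns the commanded pose from where the row before left it, along the tool's axes as they then stand; what a row does not reach is not made up. A row lasts 1/10 s, in which the tool goes at most 50 mm and 8.59 degrees, less where a joint would pass 70% of its speed; a pose out of reach is approached as far as the arm can. A call is refused whole if a number of a shift passes 5 or a number of a turn 8.59, either way. A call with a gripper value outside its range is refused whole. The fingers move at their own pace and stop on an object; "newtons" is the grip in N (left out, the last holds). Time passes only in rows, so rows that do not move let the fingers close, or fill a call up. It gives the time, the measured TCP pose, the force and the opening at its end, in the units of the state.
- get_obs(): the state, without advancing time (a new reading comes with each control period).
- capture(name): name is "side" or "top"; returns the picture (420x560x3 uint8, blue, green, red); there is no depth.
- camera_model(name): a dict with "vfov" (degrees; the focal length in pixels is half the picture's height over the tangent of half this angle, whatever the lens; pixels are square), "cx", "cy" (the principal point, pixels), "k1" (the pictures are not rectified: a ray, as slopes to the right and down, at radius r is drawn at 1 + k1 r^2 times it, then the intrinsics apply), "T" (4x4, takes a point from camera to world coordinates). Camera axes: x right, y up, looking along -z (the intrinsics and any distortion apply to the point x, -y, -z); pixel columns grow to the right and rows downward; lengths in m; the calibration is good to about 2 mm. A picture is of the moment at which its call begins. camera_model takes no time and is no camera call.
- job.hand_in(): hands the job in, once; it reports no verdict.
The state is a dict: "t": time; "joints": joint angles; "qd": joint speeds; "tau": joint torques, N m; "eef_pos": TCP position; "tcp_rot": TCP orientation; "ft_force": force on the tool from outside, world axes, zero at the start; "moment": the same for the moment, N m; "grip_width": opening from 0.0 (shut) to 1.0 (fully open).
Only numpy, scipy, OpenCV 4.12 (cv2) and the standard library are available. Lean on these libraries where they do the work, as an engineer would, in place of code of your own. Each camera call takes 0.05 s, during which the arm holds its last target.

## Working session

There is one attempt and no reset: what is moved stays moved. The work goes in short steps, Python scripts to look and compute and a tool call to move; the robot and the scene stay as the last step left them, time stands still between calls to the robot, and variables do not carry over. Pictures are saved under pics/ and viewed, and the job is handed in when it is done.

Besides the shell and the picture viewer there is one more tool, called after "Emit:" as name(argument=value, ...) on one line, values as JSON. play_rows: Moves the arm, as the interface text tells. Its arguments: {"type":"object","properties":{"delta_pos":{"type":"array","items":{"type":"array","items":{"type":"number"}}},"spin":{"type":"array","items":{"type":"number"}},"gripper":{"type":"array","items":{"type":"number"}},"newtons":{"type":"number"}},"required":["delta_pos","spin","gripper"]}

```bash
mkdir -p pics; ls; python3 - <<'E'
from station import get_obs, capture, camera_model, job, robot
import cv2
print(robot.finger_overhang)
o=get_obs();print(o['t'],o['eef_pos'],o['tcp_rot'],o['grip_width'],o['ft_force'])
for n in('side','top'):
    cv2.imwrite(f'pics/{n}0.png',capture(n)); print(n,camera_model(n))
E
```

```text
pics
0.025
0.0 [0.14978434 0.63177204 0.25512466] [[-9.73039131e-01  2.30639346e-01 -5.84468188e-04]
 [ 2.30640085e-01  9.73035768e-01 -2.55836642e-03]
 [-2.13515043e-05 -2.62419243e-03 -9.99996557e-01]] 1.0007721525348072 [-0.40211905 -0.05234994  0.62102455]
side {'vfov': 53.87377892242347, 'cx': 280.36476784427117, 'cy': 213.42774115254952, 'k1': -0.07508847770576836, 'T': array([[ 0.96766262,  0.16478885, -0.19098086,  0.26271928],
       [-0.25221916,  0.62063438, -0.74242742, -0.65267012],
       [-0.00381448,  0.76658829,  0.64212759,  0.62857058],
       [ 0.        ,  0.        ,  0.        ,  1.        ]])}
top {'vfov': 42.043994765757766, 'cx': 283.988456806096, 'cy': 199.3556267137906, 'k1': -0.06699379477021764, 'T': array([[-0.0280679 ,  0.99736811, -0.06685089,  0.33748048],
       [-0.99954971, -0.02871335, -0.00871371, -0.02258058],
       [-0.01061029,  0.06657621,  0.99772493,  1.10125628],
       [ 0.        ,  0.        ,  0.        ,  1.        ]])}
```

View pics/side0.png

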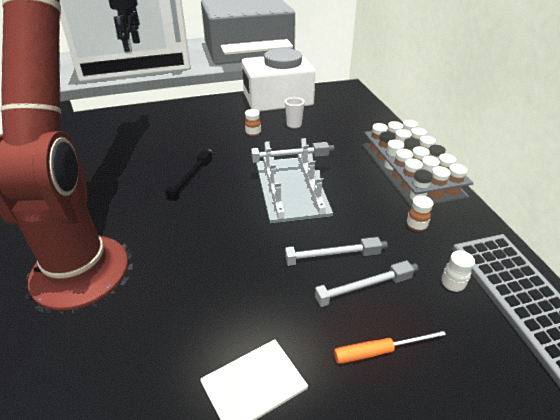

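View pics/top0.png

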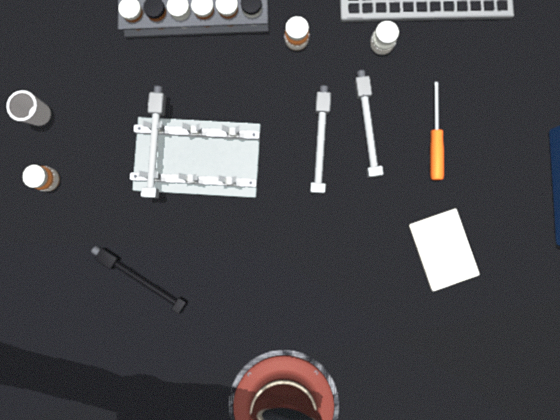

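Top view: the loose steel probes are at about (320,140) and (370,125). The look-alikes are the black probe (140,280), the screwdriver (437,130) and the probe already racked (153,145). I choose the two grey/steel ones, and will check them and the rack in close crops.

```bash
python3 - <<'E'
import cv2
t=cv2.imread('pics/top0.png');s=cv2.imread('pics/side0.png')
cv2.imwrite('pics/ct1.png',cv2.resize(t[75:205,125:265],None,fx=5,fy=5,interpolation=cv2.INTER_CUBIC)[:600,:800])
cv2.imwrite('pics/ct2.png',cv2.resize(t[60:200,300:400],None,fx=4,fy=4,interpolation=cv2.INTER_CUBIC))
cv2.imwrite('pics/cs1.png',cv2.resize(s[130:230,240:345],None,fx=6,fy=6,interpolation=cv2.INTER_CUBIC)[:600,:800])
cv2.imwrite('pics/cs2.png',cv2.resize(s[230:310,275:425],None,fx=5,fy=5,interpolation=cv2.INTER_CUBIC)[:600,:800])
E
```

```text
(no output)
```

View pics/ct1.png

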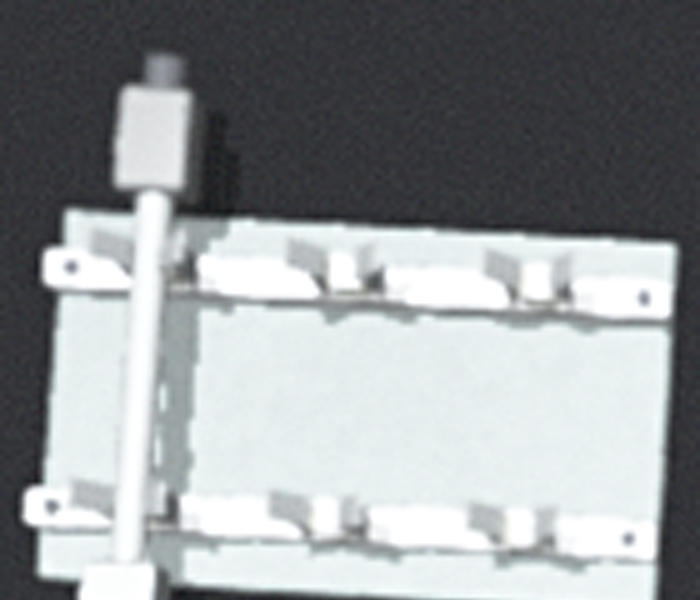

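View pics/ct2.png

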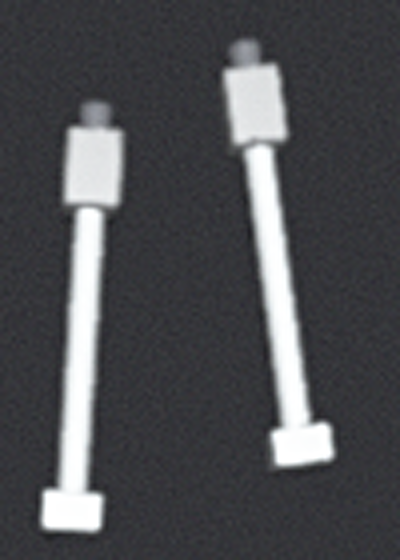

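View pics/cs1.png

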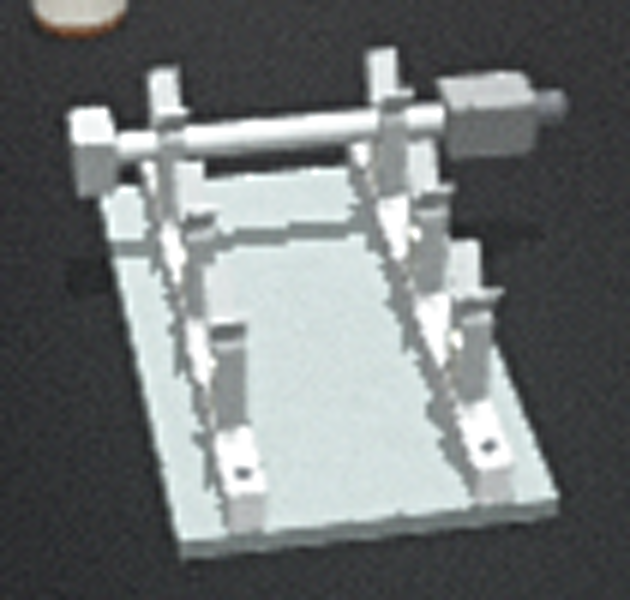

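View pics/cs2.png

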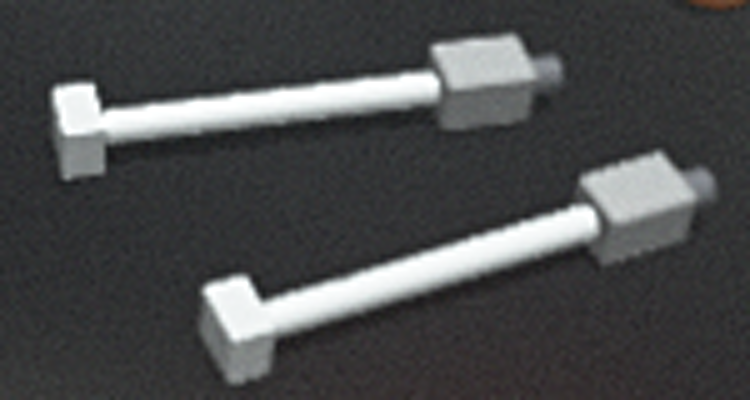

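```bash
cat > h.py <<'E'
import numpy as np, cv2
from station import camera_model
def ray(n,p):
    m=camera_model(n); f=210/np.tan(np.radians(m['vfov'])/2)
    K=np.array([[f,0,m['cx']],[0,f,m['cy']],[0,0,1]])
    u=cv2.undistortPoints(np.array([[p]],float),K,np.array([m['k1'],0,0,0.]))[0,0]
    T=np.array(m['T']); d=T[:3,:3]@np.array([u[0],-u[1],-1]); return T[:3,3],d/np.linalg.norm(d)
def onz(n,p,z):
    c,d=ray(n,p); return c+d*(z-c[2])/d[2]
def tri(pt,ps):
    c1,d1=ray('top',pt);c2,d2=ray('side',ps)
    A=np.stack([d1,-d2],1);s=np.linalg.lstsq(A,c2-c1,rcond=None)[0]
    a=c1+s[0]*d1;b=c2+s[1]*d2; return (a+b)/2,np.linalg.norm(a-b)
def up(p,f,ox,oy): return ((p[0]+.5)/f-.5+ox,(p[1]+.5)/f-.5+oy)
ct1=lambda x,y:up((x,y),5,125,75)
ct2=lambda x,y:up((x,y),4,300,60)
cs1=lambda x,y:up((x,y),6,240,130)
cs2=lambda x,y:up((x,y),5,275,230)
E
python3 - <<'E'
from h import *
np.set_printoptions(precision=4,suppress=True)
def T(l,a,b): print(l,*tri(a,b))
T('screw far-right',ct1(643,298),cs1(489,446))
T('screw near-right',ct1(628,538),cs1(243,472))
for p in [(70,266),(643,298),(51,506),(628,538)]: print('screw z.04',onz('top',ct1(*p),.04))
for p in [(65,210),(677,243),(38,578)]: print('base',onz('top',ct1(*p),.012))
for p in [(182,553),(556,500)]: print('base side',onz('side',cs1(p[0],p[1]-12),.012))
T('A head jn',ct2(90,208),cs2(440,88));T('A tail jn',ct2(73,490),cs2(104,123))
T('B head jn',ct2(258,145),cs2(598,220));T('B tail jn',ct2(295,425),cs2(268,318))
T('C head jn',ct1(153,193),cs1(443,117));T('C tail jn',ct1(128,560),cs1(117,145))
# block top-face corners midpoints
E
```

```text
screw far-right [0.5394 0.0441 0.0337] 0.0008307193060519837
screw near-right [0.444  0.0522 0.0344] 0.0011649577695535321
screw z.04 [0.5589 0.2707 0.04  ]
screw z.04 [0.5386 0.0436 0.04  ]
screw z.04 [0.4635 0.2789 0.04  ]
screw z.04 [0.444  0.0517 0.04  ]
base [0.588  0.2803 0.012 ]
base [0.566  0.0311 0.012 ]
base [0.4378 0.2924 0.012 ]
base side [0.4174 0.0446 0.012 ]
base side [0.5658 0.0379 0.012 ]
A head jn [ 0.5853 -0.0949  0.0147] 0.00019765096589678013
A tail jn [ 0.4419 -0.0814  0.0181] 0.0012463748828554168
B head jn [ 0.6155 -0.181   0.0157] 0.0007002188131939858
B tail jn [ 0.4725 -0.1937  0.0162] 0.0007793188416984315
C head jn [0.5809 0.2314 0.0643] 0.0010509056172340423
C tail jn [0.4379 0.2418 0.0666] 0.0013961956444027818
```

Measured heights agree with the text: rail tops at 0.034, the racked probe at about 0.065 (surface), the loose shafts at about 0.016. The racked probe also comes out 75 mm from the rack centre. A mid is (0.514,-0.088), axis -5.4°. B mid is (0.544,-0.187), axis +5.1°. The rack centre bay is (0.5015,0.1616), axis -4.9°, and the other empty bay is (0.495,0.087).

Emit:
play_rows(delta_pos=[[0,0,0],[-3.5,-2.2,0],[-3.5,-2.2,0],[-3.5,-2.2,0],[-3.5,-2.2,0],[-3.5,-2.2,0],[-3.5,-2.2,0],[-3.5,-2.2,0],[-3.5,-2.2,0],[-3.5,-2.2,0]], spin=[-7.9,0,0,0,0,0,0,0,0,0], gripper=[0,0,0,0,0,0,0,0,0,0], newtons=100)

```text
t: 1.1
eef_pos: [0.4457, 0.4041, 0.2559]
tcp_rot: [[-0.996, 0.095, -0.001], [0.095, 0.996, -0.001], [0.001, -0.001, -1.0]]
ft_force: [0.4, 1.4, 0.4]
grip_width: 0.996
```

```bash
cat >> h.py <<'E'
def go(x,y,z=None,shaft=None):
    from station import get_obs
    o=get_obs();R=np.array(o['tcp_rot']);p=np.array(o['eef_pos'])
    t=np.array([x,y,p[2] if z is None else z])
    print('t',o['t'],'pos',p.round(4),'f',np.round(o['ft_force'],1),'w',round(o['grip_width'],3))
    yaw=np.degrees(np.arctan2(R[1,1],R[0,1]))
    print('yaw y',yaw.round(2),'z',R[:,2].round(3))
    print('delta cm tool now',((t-p)@R*100).round(2))
    if shaft is not None:
        a=np.radians(shaft+90);Y=np.array([np.cos(a),np.sin(a),0]);Z=np.array([0,0,-1]);X=np.cross(Y,Z)
        print('spin',round(yaw-(shaft+90),2),'delta after spin',((t-p)@np.stack([X,Y,Z],1)*100).round(2))
E
python3 -c "
from h import *
for p in [(335,393),(528,403)]: print(onz('top',ct1(*p),.055))
go(.5136,-.0882,.15,-5.4)"
```

```text
[0.50235436 0.16303509 0.055     ]
[0.49611146 0.08812292 0.055     ]
t 1.1 pos [0.4457 0.4041 0.2559] f [0.4 1.4 0.4] w 0.996
yaw y 84.57 z [-0.001 -0.001 -1.   ]
delta cm tool now [-11.43 -48.36  10.62]
spin -0.03 delta after spin [-11.39 -48.37  10.59]
```

Emit:
play_rows(delta_pos=[[-1.1,-4.8,0],[-1.1,-4.8,0],[-1.1,-4.8,0],[-1.1,-4.8,0],[-1.1,-4.8,0],[-1.1,-4.8,0.5],[-1.1,-4.8,2],[-1.1,-4.8,2.5],[-1.1,-4.8,2.5],[-1.5,-5,2.5]], spin=[0,0,0,0,0,0,0,0,0,0], gripper=[0,0,0,0,0,0,0,0,0,0])

```text
t: 2.1
eef_pos: [0.509, -0.0676, 0.1646]
tcp_rot: [[-0.996, 0.094, -0.001], [0.094, 0.996, 0.0], [0.001, 0.0, -1.0]]
ft_force: [1.2, -0.0, 0.5]
grip_width: 0.999
```

```bash
python3 -c "
from h import *
go(.5136,-.0882,.03,-5.4)"
```

```text
t 2.1 pos [ 0.509  -0.0676  0.1646] f [ 1.2 -0.   0.5] w 0.999
yaw y 84.58 z [-0.001  0.    -1.   ]
delta cm tool now [-0.66 -2.01 13.46]
spin -0.02 delta after spin [-0.65 -2.01 13.46]
```

Emit:
play_rows(delta_pos=[[0,-0.2,0],[0,0,2],[0,0,2],[0,0,2],[0,0,2],[0,0,1.5],[0,0,1],[0,0,0.5],[0,0,0],[0,0,0]], spin=[0,0,0,0,0,0,0,0,0,0], gripper=[0,0,0,0,0,0,0,0,0,0])

```text
t: 3.1
eef_pos: [0.5098, -0.068, 0.0561]
tcp_rot: [[-0.996, 0.095, 0.001], [0.095, 0.996, -0.0], [-0.001, -0.0, -1.0]]
ft_force: [-0.9, -0.3, 0.0]
grip_width: 1.004
```

```bash
python3 -c "
from h import *
from station import capture
cv2.imwrite('pics/s1.png',cv2.resize(capture('side')[200:320,250:430],None,fx=4,fy=4)); cv2.imwrite('pics/t1.png',cv2.resize(capture('top')[50:210,260:420],None,fx=3,fy=3))
go(.5136,-.0882,.03,-5.4)"
```

```text
t 3.2 pos [ 0.5099 -0.0681  0.0563] f [-0.5 -0.  -0.3] w 1.001
yaw y 84.57 z [ 0.002 -0.    -1.   ]
delta cm tool now [-0.55 -1.97  2.64]
spin -0.03 delta after spin [-0.55 -1.97  2.63]
```

View pics/s1.png

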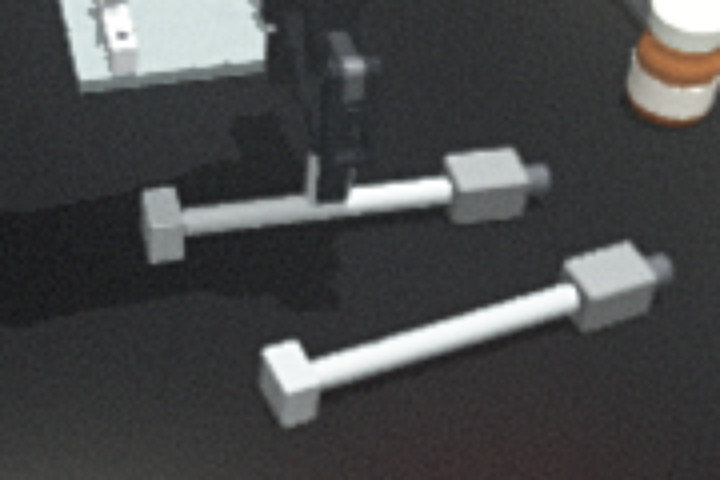

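View pics/t1.png

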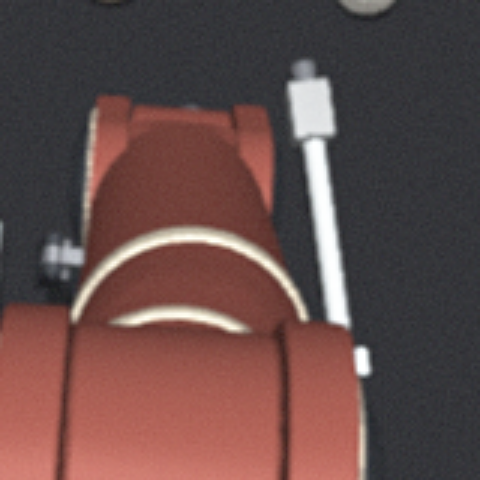

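Emit:
play_rows(delta_pos=[[-0.3,-1,0],[-0.25,-1,0],[0,0,0.9],[0,0,0.9],[0,0,0.8],[0,0,0],[0,0,0],[0,0,0],[0,0,0],[0,0,0]], spin=[0,0,0,0,0,0,0,0,0,0], gripper=[0,0,0,0,0,0,0,1,1,1])

```text
t: 4.2
eef_pos: [0.5132, -0.0884, 0.0299]
tcp_rot: [[-0.996, 0.095, 0.001], [0.095, 0.996, -0.0], [-0.001, -0.0, -1.0]]
ft_force: [-0.1, -0.5, 0.2]
grip_width: 0.515
```

Emit:
play_rows(delta_pos=[[0,0,0],[0,0,0],[0,0,0],[0,0,0],[0,0,-0.5],[0,0,-1],[0,0,-2],[0,0,-2],[0,0,-1],[0,0,0]], spin=[0,0,0,0,0,0,0,0,0,0], gripper=[1,1,1,1,1,1,1,1,1,1])

```text
t: 5.2
eef_pos: [0.5139, -0.0886, 0.0961]
tcp_rot: [[-0.995, 0.095, 0.003], [0.095, 0.995, -0.001], [-0.003, -0.0, -1.0]]
ft_force: [1.3, -0.2, -1.8]
grip_width: 0.123
```

```bash
python3 -c "
from h import *
from station import capture
cv2.imwrite('pics/s2.png',cv2.resize(capture('side')[180:320,250:430],None,fx=4,fy=4)); 
go(.502,.1620,.15,-4.9)"
```

```text
t 5.25 pos [ 0.5132 -0.0885  0.0951] f [ 0.1  0.4 -2.6] w 0.12
yaw y 84.56 z [ 0.001 -0.    -1.   ]
delta cm tool now [ 3.48 24.83 -5.5 ]
spin -0.54 delta after spin [ 3.26 24.86 -5.49]
```

View pics/s2.png

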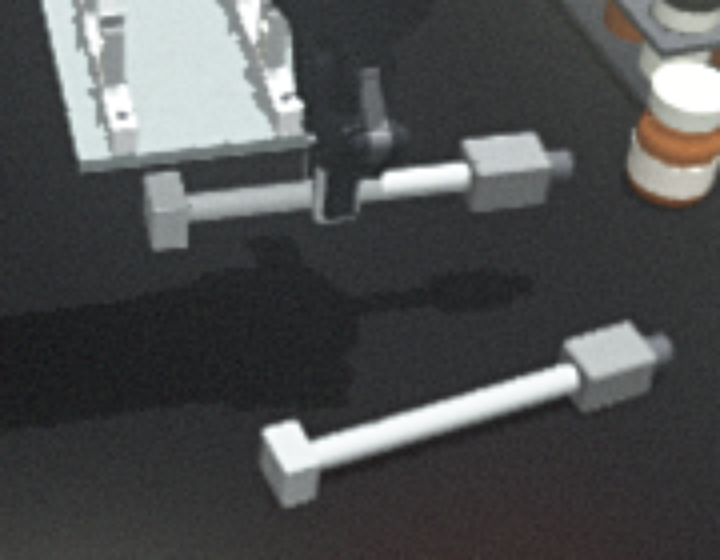

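The probe is held level and near its middle (fingers at pixel 337,195 of the crop). Next I carry it to the centre bay.

Emit:
play_rows(delta_pos=[[0,0,-3],[0.2,1,-3],[0.4,3,-1],[0.4,3,0],[0.4,3,0],[0.4,3,0],[0.4,3,0],[0.4,3,0],[0.4,3,0],[0.2,2.5,0]], spin=[-0.5,0,0,0,0,0,0,0,0,0], gripper=[1,1,1,1,1,1,1,1,1,1])

```text
t: 6.25
eef_pos: [0.5009, 0.1603, 0.1633]
tcp_rot: [[-0.996, 0.084, -0.003], [0.084, 0.996, -0.0], [0.003, -0.001, -1.0]]
ft_force: [0.0, -0.9, -1.3]
grip_width: 0.122
```

Emit:
play_rows(delta_pos=[[0,0,0],[0,0,0],[0,0,0],[0,0,0],[0,0,0],[0,0,0],[0,0,0],[0,0,0],[0,0,0],[0,0,0]], spin=[0,0,0,0,0,0,0,0,0,0], gripper=[1,1,1,1,1,1,1,1,1,1])

```text
t: 7.25
eef_pos: [0.5022, 0.1584, 0.1646]
tcp_rot: [[-0.996, 0.086, -0.0], [0.086, 0.996, -0.0], [0.0, -0.0, -1.0]]
ft_force: [0.1, -0.3, -1.2]
grip_width: 0.116
```

```bash
python3 -c "
from h import *
from station import capture
cv2.imwrite('pics/s3.png',cv2.resize(capture('side')[90:230,220:370],None,fx=4,fy=4)); cv2.imwrite('pics/t3.png',cv2.resize(capture('top')[60:220,110:290],None,fx=4,fy=4)[:600])
go(.502,.1620,.12,-4.9)"
```

```text
t 7.35 pos [0.5022 0.1584 0.1646] f [ 0.1 -0.7 -1.3] w 0.118
yaw y 85.07 z [-0. -0. -1.]
delta cm tool now [0.05 0.35 4.46]
spin -0.03 delta after spin [0.05 0.35 4.46]
```

View pics/s3.png

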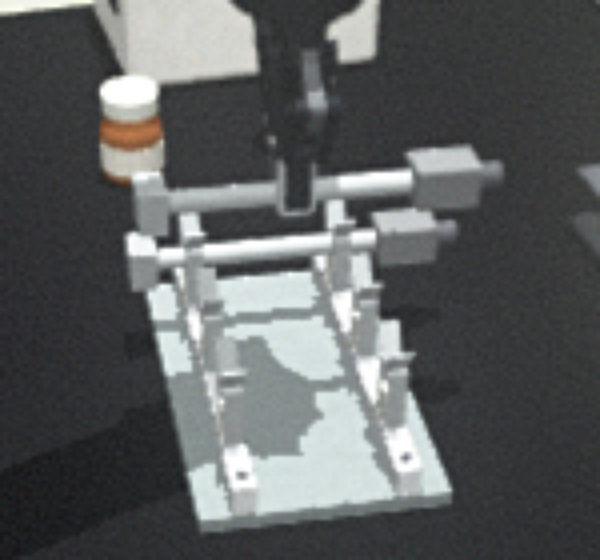

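View pics/t3.png

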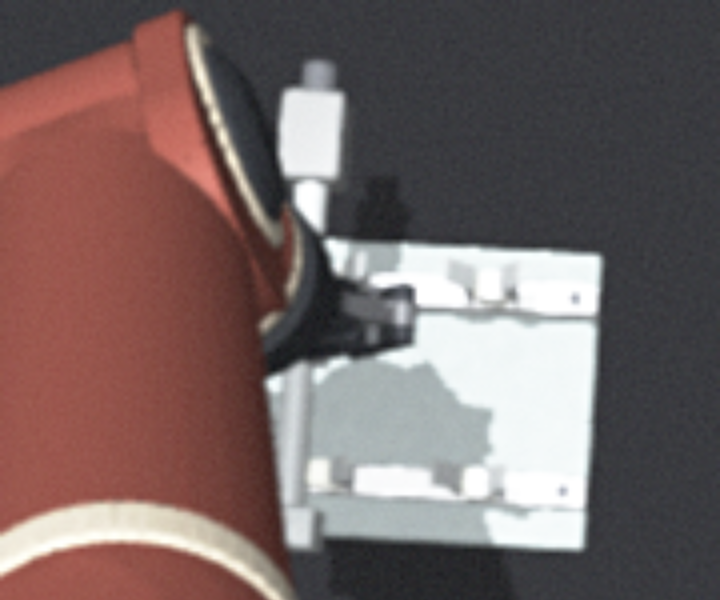

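```bash
python3 -c "
from h import *
T=lambda x,y:up((x,y),4,110,60);S=lambda x,y:up((x,y),4,220,90)
a,e=tri(T(311,181),S(411,181));b,f=tri(T(297,510),S(169,199));print(a,e,b,f,(a+b)/2)"
```

```text
[0.57337215 0.15273093 0.14995166] 0.0017985907118827165 [0.42815413 0.15960154 0.15522843] 0.0017663456068250935 [0.50076314 0.15616624 0.15259005]
```

Emit:
play_rows(delta_pos=[[0,0.45,0],[0,0,1],[0,0,1.5],[0,0,1.5],[0,0,1.2],[0,0,0.8],[0,0,0],[0,0,0],[0,0,0],[0,0,0]], spin=[0,0,0,0,0,0,0,0,0,0], gripper=[1,1,1,1,1,1,1,1,1,1])

```text
t: 8.35
eef_pos: [0.503, 0.163, 0.1053]
tcp_rot: [[-0.996, 0.086, 0.001], [0.086, 0.996, 0.0], [-0.001, 0.001, -1.0]]
ft_force: [0.4, 0.0, -1.2]
grip_width: 0.119
```

```bash
python3 -c "
from h import *
from station import capture
cv2.imwrite('pics/s4.png',cv2.resize(capture('side')[110:230,230:350],None,fx=5,fy=5)); cv2.imwrite('pics/t4.png',cv2.resize(capture('top')[80:220,110:290],None,fx=4,fy=4)[:600])
go(.502,.1620,.078,-4.9)"
```

```text
t 8.45 pos [0.5029 0.163  0.1051] f [-0.2 -1.  -1.8] w 0.117
yaw y 85.06 z [ 0.001  0.    -1.   ]
delta cm tool now [ 0.08 -0.1   2.71]
spin -0.04 delta after spin [ 0.08 -0.1   2.71]
```

View pics/s4.png

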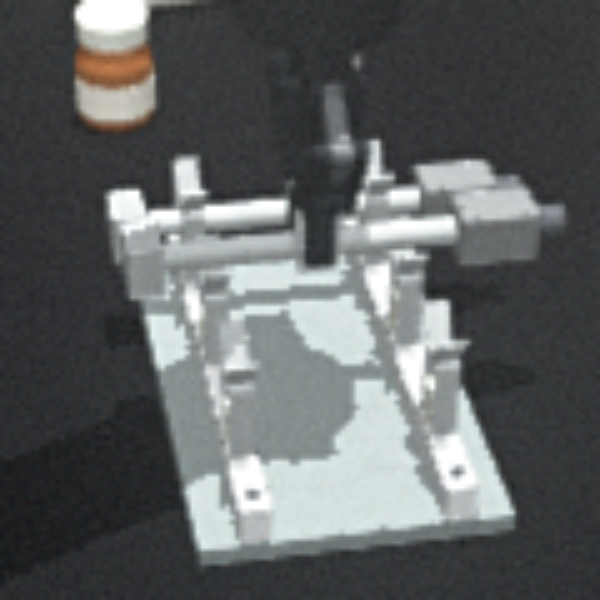

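View pics/t4.png

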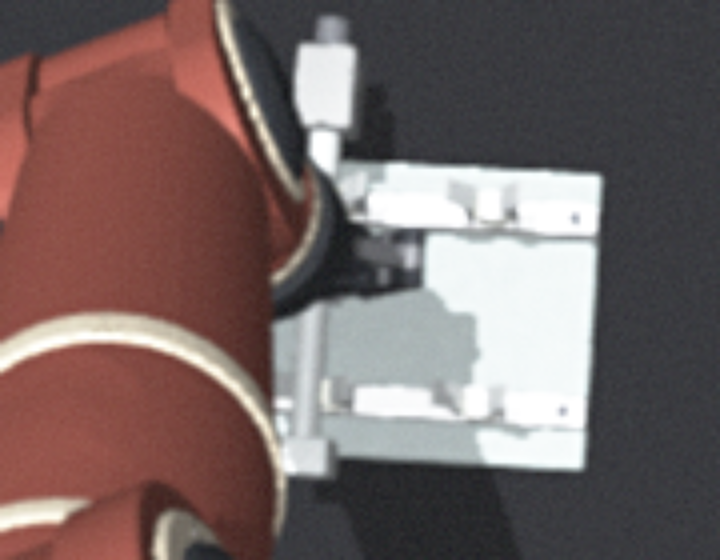

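The shaft sits between the lips of both clips: at (312,400) and (322,194) in the top crop, against expected (308) and (321). Now I press.

Emit:
play_rows(delta_pos=[[0,0,0.3],[0,0,0.3],[0,0,0.3],[0,0,0.3],[0,0,0.3],[0,0,0.3],[0,0,0.2],[0,0,0],[0,0,0],[0,0,0]], spin=[0,0,0,0,0,0,0,0,0,0], gripper=[1,1,1,1,1,1,1,1,1,1])

```text
t: 9.45
eef_pos: [0.5034, 0.1625, 0.0847]
tcp_rot: [[-0.996, 0.086, 0.001], [0.086, 0.996, -0.0], [-0.002, -0.0, -1.0]]
ft_force: [1.3, -2.6, -0.5]
grip_width: 0.118
```

Emit:
play_rows(delta_pos=[[0,0,0.2],[0,0,0.2],[0,0,0.2],[0,0,0.1],[0,0,0],[0,0,0],[0,0,0],[0,0,0],[0,0,0],[0,0,0]], spin=[0,0,0,0,0,0,0,0,0,0], gripper=[1,1,1,1,1,1,1,1,1,1])

```text
t: 10.45
eef_pos: [0.5012, 0.1625, 0.078]
tcp_rot: [[-0.996, 0.086, -0.003], [0.086, 0.996, -0.001], [0.003, -0.001, -1.0]]
ft_force: [-3.0, -3.2, 5.9]
grip_width: 0.12
```

```bash
python3 -c "
from h import *
from station import capture
cv2.imwrite('pics/s5.png',cv2.resize(capture('side')[110:230,230:350],None,fx=5,fy=5)); 
go(.502,.1620,.078,-4.9)"
```

```text
t 10.5 pos [0.5012 0.1626 0.078 ] f [-2.9 -2.   5.8] w 0.118
yaw y 85.08 z [-0.003 -0.001 -1.   ]
delta cm tool now [-0.09 -0.05  0.  ]
spin -0.02 delta after spin [-0.09 -0.05  0.  ]
```

View pics/s5.png

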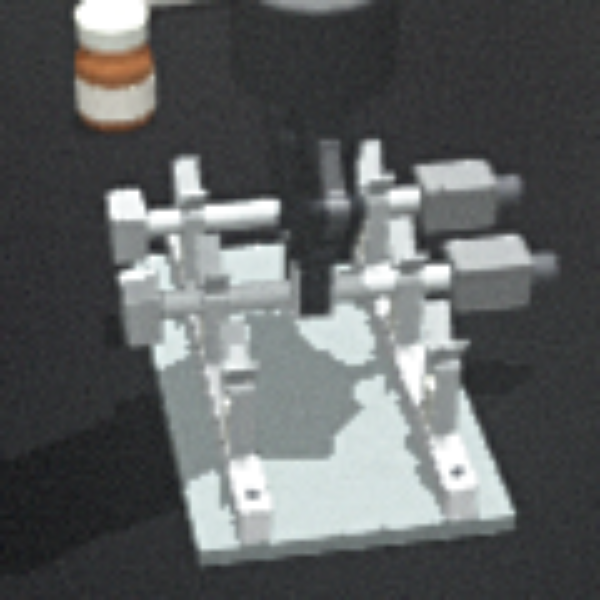

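Emit:
play_rows(delta_pos=[[0,0,0.1],[0,0,0.1],[0,0,0.1],[0,0,0],[0,0,0],[0,0,0],[0,0,0],[0,0,0],[0,0,0],[0,0,0]], spin=[0,0,0,0,0,0,0,0,0,0], gripper=[1,1,1,1,1,1,1,1,1,1])

```text
t: 11.5
eef_pos: [0.5012, 0.1626, 0.0777]
tcp_rot: [[-0.996, 0.086, -0.002], [0.086, 0.996, -0.0], [0.002, -0.001, -1.0]]
ft_force: [-6.8, -4.0, 25.8]
grip_width: 0.119
```

The force rises to 26 N with almost no travel, so the shaft is on the saddles. I release and retreat.

Emit:
play_rows(delta_pos=[[0,0,-0.3],[0,0,0],[0,0,0],[0,0,0],[0,0,0],[0,0,-1],[0,0,-2.5],[0,0,-3],[0,0,-3],[0,-3,-2]], spin=[0,0,0,0,0,0,0,0,0,0], gripper=[1,0.5,0.5,0.5,0.5,0.5,0.5,0.5,0.5,0.5])

```text
t: 12.5
eef_pos: [0.501, 0.138, 0.1955]
tcp_rot: [[-0.997, 0.078, 0.005], [0.078, 0.997, 0.005], [-0.004, 0.006, -1.0]]
ft_force: [0.6, -0.3, 0.1]
grip_width: 0.499
```

```bash
python3 -c "
from h import *
go(.544,-.1874,.12,5.1)"
```

```text
t 12.5 pos [0.501  0.138  0.1955] f [ 0.6 -0.3  0.1] w 0.499
yaw y 85.53 z [ 0.005  0.005 -1.   ]
delta cm tool now [ -6.79 -32.15   7.4 ]
spin -9.57 delta after spin [ -1.39 -32.8    7.55]
```

Emit:
play_rows(delta_pos=[[0,0,0],[0,0,0],[-0.2,-4,0],[-0.2,-4,0],[-0.2,-4,0],[-0.2,-4,0],[-0.2,-4,0],[-0.2,-4,0.5],[-0.2,-4,1],[0,-4,1]], spin=[-5,-5,0,0,0,0,0,0,0,0], gripper=[0.5,0.5,0.5,0.5,0.5,0.5,0.5,0,0,0])

```text
t: 13.5
eef_pos: [0.5428, -0.1861, 0.1683]
tcp_rot: [[-0.996, -0.088, 0.002], [-0.088, 0.996, -0.0], [-0.002, -0.0, -1.0]]
ft_force: [1.2, -0.0, -0.5]
grip_width: 0.974
```

Emit:
play_rows(delta_pos=[[0,0,1],[0,0,1],[0,0,1],[0,0,1],[0,0,0],[0,0,0],[0,0,0],[0,0,0],[0,0,0],[0,0,0]], spin=[0,0,0,0,0,0,0,0,0,0], gripper=[0,0,0,0,0,0,0,0,0,0])

```text
t: 14.5
eef_pos: [0.5423, -0.1846, 0.1279]
tcp_rot: [[-0.996, -0.088, 0.0], [-0.088, 0.996, -0.0], [-0.0, -0.0, -1.0]]
ft_force: [0.3, 0.1, -0.6]
grip_width: 0.999
```

```bash
python3 -c "
from h import *
from station import capture
S=capture('side')
cv2.imwrite('pics/s6.png',cv2.resize(S[110:320,230:430],None,fx=2.8,fy=2.8)); cv2.imwrite('pics/t6.png',cv2.resize(capture('top')[75:205,125:265],None,fx=4,fy=4)[:600])
cv2.imwrite('pics/s6b.png',cv2.resize(S[110:230,230:350],None,fx=5,fy=5))
go(.544,-.1874,.03,5.1)"
```

```text
t 14.6 pos [ 0.5422 -0.1846  0.1278] f [-0.8 -0.7 -0.4] w 0.998
yaw y 95.06 z [ 0. -0. -1.]
delta cm tool now [-0.15 -0.29  9.78]
spin -0.04 delta after spin [-0.15 -0.3   9.78]
```

View pics/s6.png

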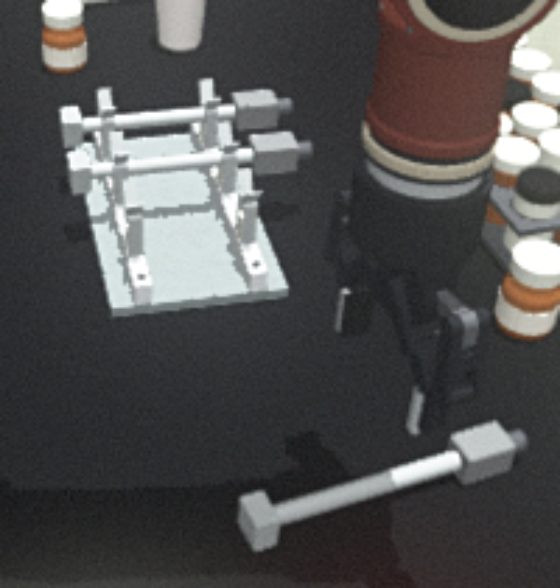

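View pics/s6b.png

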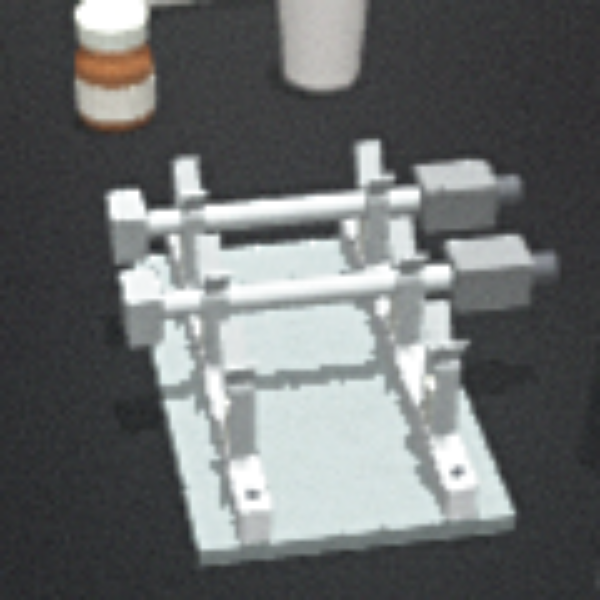

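View pics/t6.png

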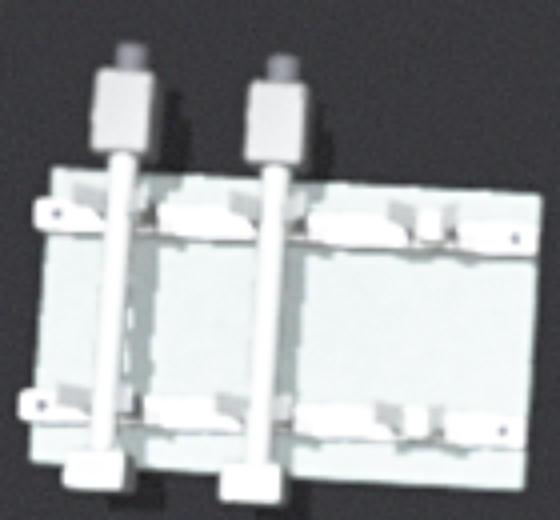

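Probe 1 sits like the reference probe in all views (shaft ends at (162,302) and (450,277) in the side crop). Next is the second grasp.

Emit:
play_rows(delta_pos=[[-0.1,-0.3,1],[0,0,1.5],[0,0,1.5],[0,0,1.5],[0,0,1.5],[0,0,1.5],[0,0,1.0],[0,0,0.3],[0,0,0],[0,0,0]], spin=[0,0,0,0,0,0,0,0,0,0], gripper=[0,0,0,0,0,0,0,0,0,0])

```text
t: 15.6
eef_pos: [0.5439, -0.1876, 0.0301]
tcp_rot: [[-0.996, -0.088, 0.001], [-0.088, 0.996, -0.0], [-0.001, -0.0, -1.0]]
ft_force: [-0.3, -0.4, 0.3]
grip_width: 0.999
```

```bash
python3 -c "
from h import *
T=lambda x,y:up((x,y),4,125,75);S=lambda x,y:up((x,y),5,230,110)
a,e=tri(T(276,163),S(450,277));b,f=tri(T(256,465),S(162,302));print(a,e,b,f,(a+b)/2)
go(.544,-.1874,.03,5.1)"
```

```text
[0.57342132 0.15686079 0.06333988] 0.002644328160105868 [0.42830387 0.16789934 0.06612252] 3.610427878184524e-05 [0.50086259 0.16238006 0.0647312 ]
t 15.6 pos [ 0.5439 -0.1876  0.0301] f [-0.3 -0.4  0.3] w 0.999
yaw y 95.07 z [ 0.001 -0.    -1.   ]
delta cm tool now [-0.01  0.02  0.01]
spin -0.03 delta after spin [-0.01  0.02  0.01]
```

Emit:
play_rows(delta_pos=[[0,0,0],[0,0,0],[0,0,0],[0,0,0],[0,0,0],[0,0,0],[0,0,0],[0,0,0],[0,0,-0.5],[0,0,-1]], spin=[0,0,0,0,0,0,0,0,0,0], gripper=[1,1,1,1,1,1,1,1,1,1])

```text
t: 16.6
eef_pos: [0.5425, -0.1871, 0.0439]
tcp_rot: [[-0.996, -0.088, -0.003], [-0.088, 0.996, 0.001], [0.003, 0.001, -1.0]]
ft_force: [-0.5, 0.6, -1.7]
grip_width: 0.122
```

Emit:
play_rows(delta_pos=[[0,0,-2],[0,0,-2.5],[0,0,-2.5],[0,0,-2.5],[0,0,-2.5],[0,0,0],[0,0,0],[0,0,0],[0,0,0],[0,0,0]], spin=[0,0,0,0,0,5,5,0,0,0], gripper=[1,1,1,1,1,1,1,1,1,1])

```text
t: 17.6
eef_pos: [0.5433, -0.1874, 0.1645]
tcp_rot: [[-0.996, 0.085, -0.001], [0.085, 0.996, 0.0], [0.001, 0.0, -1.0]]
ft_force: [0.3, 0.5, -1.1]
grip_width: 0.12
```

```bash
python3 -c "
from h import *
go(.4955,.0873,.165,-4.9)"
```

```text
t 17.6 pos [ 0.5433 -0.1874  0.1645] f [ 0.3  0.5 -1.1] w 0.12
yaw y 85.14 z [-0.001  0.    -1.   ]
delta cm tool now [ 7.09 26.96 -0.05]
spin 0.04 delta after spin [ 7.11 26.96 -0.05]
```

Emit:
play_rows(delta_pos=[[0.8,3,0],[0.8,3,0],[0.8,3,0],[0.8,3,0],[0.8,3,0],[0.8,3,0],[0.8,3,0],[0.8,3,0],[0.7,3,0],[0,0,0]], spin=[0,0,0,0,0,0,0,0,0,0], gripper=[1,1,1,1,1,1,1,1,1,1])

```text
t: 18.6
eef_pos: [0.495, 0.0938, 0.1645]
tcp_rot: [[-0.997, 0.076, -0.001], [0.076, 0.997, 0.004], [0.001, 0.004, -1.0]]
ft_force: [-0.1, -0.1, -1.4]
grip_width: 0.123
```

Emit:
play_rows(delta_pos=[[0,0,0],[0,0,0],[0,0,0],[0,0,0],[0,0,0],[0,0,0],[0,0,0],[0,0,0],[0,0,0],[0,0,0]], spin=[0,0,0,0,0,0,0,0,0,0], gripper=[1,1,1,1,1,1,1,1,1,1])

```text
t: 19.6
eef_pos: [0.4959, 0.0877, 0.1646]
tcp_rot: [[-0.996, 0.086, -0.0], [0.086, 0.996, -0.0], [0.0, -0.0, -1.0]]
ft_force: [-0.7, -0.3, -1.9]
grip_width: 0.124
```

```bash
python3 -c "
from h import *
from station import capture
cv2.imwrite('pics/s7.png',cv2.resize(capture('side')[110:230,230:350],None,fx=5,fy=5)); cv2.imwrite('pics/t7.png',cv2.resize(capture('top')[75:215,125:305],None,fx=4,fy=4)[:600])
go(.4955,.0873,.105,-4.9)"
```

```text
t 19.7 pos [0.4959 0.0877 0.1646] f [ 1.2 -0.5 -0.9] w 0.12
yaw y 85.07 z [-0. -0. -1.]
delta cm tool now [ 0.04 -0.04  5.96]
spin -0.03 delta after spin [ 0.04 -0.04  5.96]
```

View pics/s7.png

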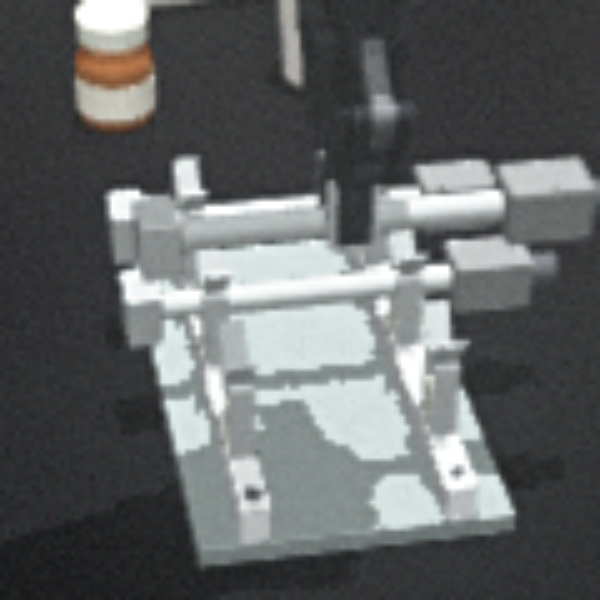

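View pics/t7.png

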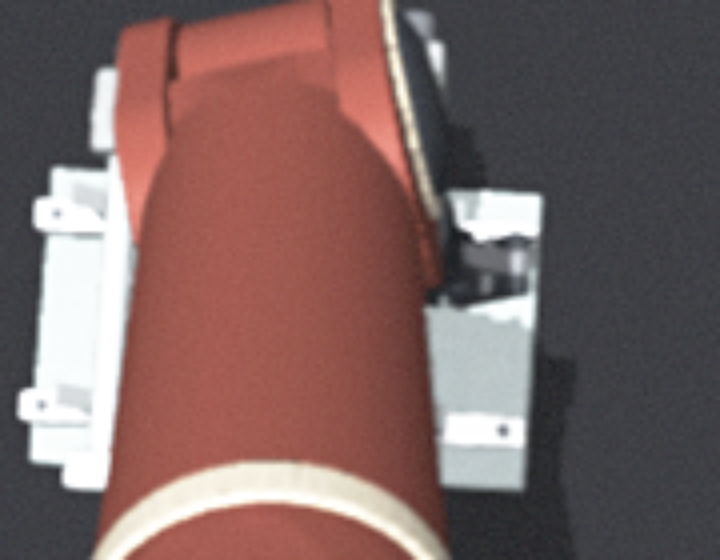

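The probe is held level above bay b. Going by where probe 1 seated, bay b is at (0.495,0.088), so I am on target and can descend.

Emit:
play_rows(delta_pos=[[0,0,1],[0,0,1.5],[0,0,1.5],[0,0,1.2],[0,0,0.8],[0,0,0],[0,0,0],[0,0,0],[0,0,0],[0,0,0]], spin=[0,0,0,0,0,0,0,0,0,0], gripper=[1,1,1,1,1,1,1,1,1,1])

```text
t: 20.7
eef_pos: [0.4962, 0.0877, 0.1051]
tcp_rot: [[-0.996, 0.086, 0.001], [0.086, 0.996, 0.0], [-0.001, 0.0, -1.0]]
ft_force: [0.9, -0.8, -1.9]
grip_width: 0.123
```

```bash
python3 -c "
from h import *
from station import capture
cv2.imwrite('pics/s8.png',cv2.resize(capture('side')[110:230,230:350],None,fx=5,fy=5))
go(.4955,.0877,.078,-4.9)"
```

```text
t 20.75 pos [0.4962 0.0877 0.105 ] f [ 0.   0.3 -1.7] w 0.121
yaw y 85.06 z [ 0.001  0.    -1.   ]
delta cm tool now [ 0.07 -0.01  2.7 ]
spin -0.04 delta after spin [ 0.06 -0.01  2.7 ]
```

View pics/s8.png

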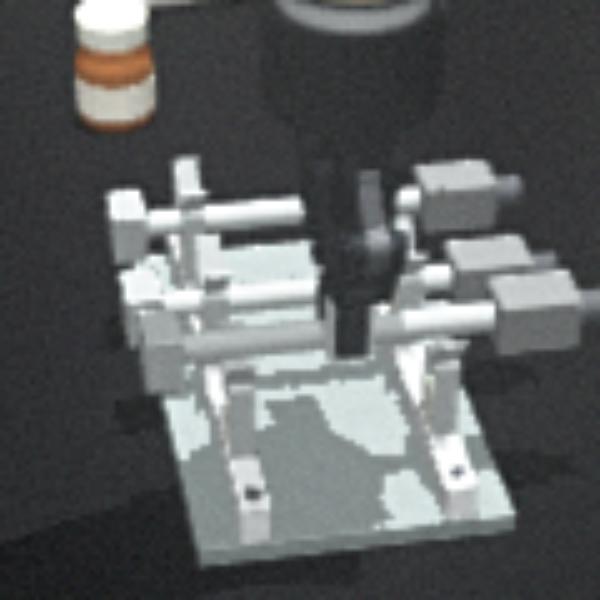

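The shaft is above the near lips, the same as before pressing the first one. Now I press.

Emit:
play_rows(delta_pos=[[0,0,0.3],[0,0,0.3],[0,0,0.3],[0,0,0.3],[0,0,0.3],[0,0,0.3],[0,0,0.2],[0,0,0],[0,0,0],[0,0,0]], spin=[0,0,0,0,0,0,0,0,0,0], gripper=[1,1,1,1,1,1,1,1,1,1])

```text
t: 21.75
eef_pos: [0.4969, 0.0875, 0.0848]
tcp_rot: [[-0.996, 0.086, 0.002], [0.086, 0.996, -0.0], [-0.002, 0.0, -1.0]]
ft_force: [1.9, -0.9, -0.1]
grip_width: 0.119
```

Emit:
play_rows(delta_pos=[[0,0,0.2],[0,0,0.2],[0,0,0.2],[0,0,0.1],[0,0,0.1],[0,0,0.1],[0,0,0.1],[0,0,0],[0,0,0],[0,0,0]], spin=[0,0,0,0,0,0,0,0,0,0], gripper=[1,1,1,1,1,1,1,1,1,1])

```text
t: 22.75
eef_pos: [0.4946, 0.0876, 0.0777]
tcp_rot: [[-0.996, 0.086, -0.002], [0.086, 0.996, 0.0], [0.002, -0.0, -1.0]]
ft_force: [-7.2, -2.0, 27.6]
grip_width: 0.119
```

The force and height match the first seating (27.6 N at 0.0777). I release and retreat.

Emit:
play_rows(delta_pos=[[0,0,-0.3],[0,0,0],[0,0,0],[0,0,0],[0,0,0],[0,0,-1],[0,0,-2.5],[0,0,-3],[0,0,-3],[0,-3,-2]], spin=[0,0,0,0,0,0,0,0,0,0], gripper=[1,0.5,0.5,0.5,0.5,0.5,0.5,0.5,0.5,0.5])

```text
t: 23.75
eef_pos: [0.4946, 0.0624, 0.1953]
tcp_rot: [[-0.997, 0.078, 0.004], [0.078, 0.997, 0.004], [-0.004, 0.004, -1.0]]
ft_force: [0.3, -1.1, -0.4]
grip_width: 0.499
```

Emit:
play_rows(delta_pos=[[0,-3,0],[0,-3,0],[0,-3,0],[0,-3,0],[0,-3,0],[0,-3,0],[0,-3,0],[0,-1,0],[0,0,0],[0,0,0]], spin=[0,0,0,0,0,0,0,0,0,0], gripper=[0.5,0.5,0.5,0.5,0.5,0.5,0.5,0.5,0.5,0.5])

```text
t: 24.75
eef_pos: [0.4747, -0.1598, 0.1928]
tcp_rot: [[-0.996, 0.084, 0.0], [0.084, 0.996, 0.001], [-0.0, 0.001, -1.0]]
ft_force: [-0.3, -0.0, 0.8]
grip_width: 0.495
```

```bash
python3 -c "
from h import *
from station import capture
cv2.imwrite('pics/s9.png',cv2.resize(capture('side')[110:230,230:350],None,fx=5,fy=5)); cv2.imwrite('pics/t9.png',cv2.resize(capture('top')[75:215,125:305],None,fx=4,fy=4)[:600])
go(.4955,.0877,.078,-4.9)"
```

```text
t 24.85 pos [ 0.4748 -0.1592  0.1927] f [-0.3  0.3  1.1] w 0.499
yaw y 85.26 z [-0.     0.001 -1.   ]
delta cm tool now [-2.000e-02  2.476e+01  1.150e+01]
spin 0.16 delta after spin [ 0.05 24.78 11.47]
```

View pics/s9.png

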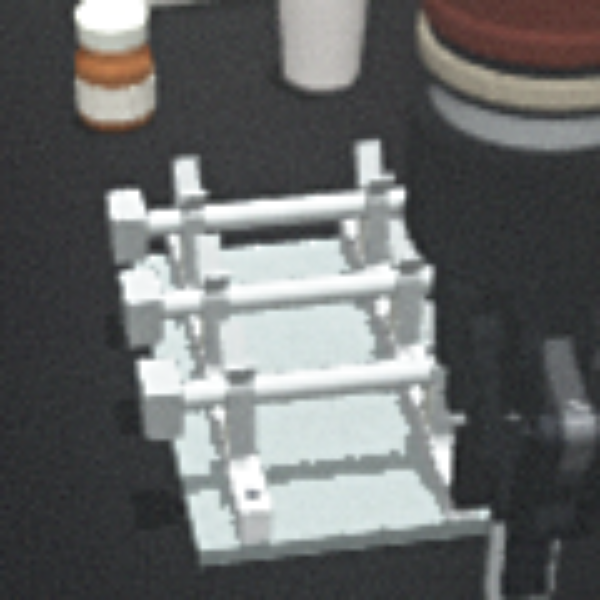

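View pics/t9.png

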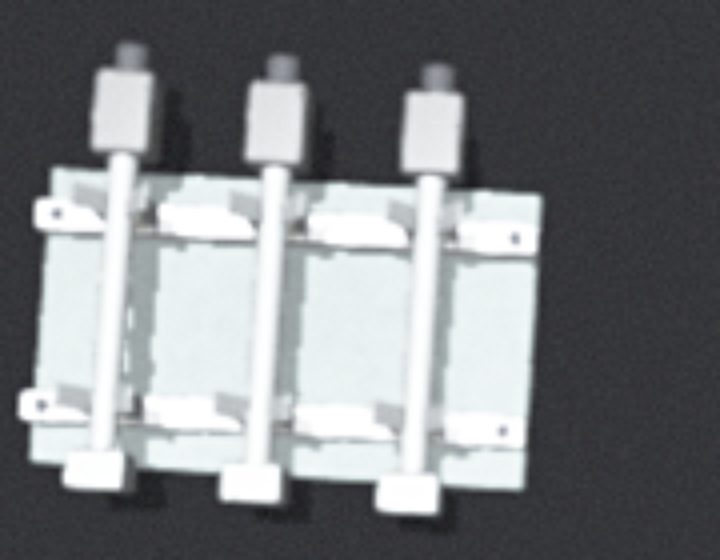

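All three look alike, but the head end of probe 2 is hidden in the side view. I clear the arm for a last look.

Emit:
play_rows(delta_pos=[[0,-3,-1],[0,-3,-1],[0,-3,0],[0,-3,0],[0,-3,0],[0,-3,0],[0,-1,0],[0,0,0],[0,0,0],[0,0,0]], spin=[0,0,0,0,0,0,0,0,0,0], gripper=[0.5,0.5,0.5,0.5,0.5,0.5,0.5,0.5,0.5,0.5])

```text
t: 25.85
eef_pos: [0.459, -0.348, 0.2126]
tcp_rot: [[-0.997, 0.082, 0.0], [0.082, 0.997, 0.002], [0.0, 0.002, -1.0]]
ft_force: [-0.6, -0.0, 0.0]
grip_width: 0.502
```

```bash
python3 -c "
from h import *
from station import capture
cv2.imwrite('pics/s10.png',cv2.resize(capture('side')[110:230,230:350],None,fx=5,fy=5))
go(.4955,.0877,.078,-4.9)"
```

```text
t 25.9 pos [ 0.4589 -0.3484  0.2127] f [ 0.9 -0.2 -0.1] w 0.497
yaw y 85.26 z [ 0.     0.001 -1.   ]
delta cm tool now [-4.000e-02  4.374e+01  1.353e+01]
spin 0.16 delta after spin [ 0.08 43.76 13.47]
```

View pics/s10.png

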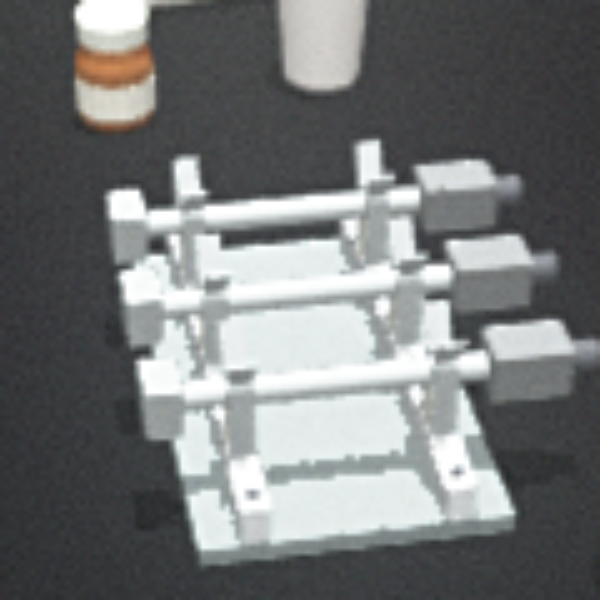

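```bash
python3 -c "
from h import *
T=lambda x,y:up((x,y),4,125,75);S=lambda x,y:up((x,y),5,230,110)
a,e=tri(T(430,174),S(490,362));b,f=tri(T(413,476),S(183,391));print(a,e,b,f,(a+b)/2)
from station import job
job.hand_in()"
```

```text
[0.56642332 0.08201279 0.06445466] 0.0004084959397020964 [0.42103516 0.09273101 0.06740582] 0.0006046659606429975 [0.49372924 0.0873719  0.06593024]
the job is handed in; nothing more can be done
```

I pressed both loose steel probes home, one in each empty bay, let go of both, and handed the job in at about 26 s. `hand_in` gives no verdict, so what follows rests on my own checks.

- **Pressing:** both probes came up hard at the same tool height (TCP z 0.0777 m). The force rose to about 26 and 28 N with almost no further travel, so both appear to be on their saddles.
- **Final position:** triangulated from the two cameras, the mid points are (0.501, 0.162, 0.065) and (0.494, 0.087, 0.066). That is within about 2 mm of each bay's point along and across the shaft.
- **Height:** the measured heights read 3–4 mm above the nominal 62 mm. The probe already in the rack reads the same (0.0655), so I take this as camera and measurement bias rather than a bad seating.
- **Angle:** the shafts lie at about -4.3° against -4.9° for the rack, well within the 0.10 rad allowed.

No other check failed. While carrying the first probe, the measured shaft position differed from the tool pose by about 2 mm and 2°; I split the difference when lowering it.

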